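# Run the cellar spice mill in its half-turn burst position

## Robot

A 6-joint arm with a two-finger parallel gripper is mounted at the origin on the work surface. World frame = base frame: x ahead of the robot, y to its left, z up, the work surface at z = 0. Lengths are in m, angles in rad, forces in N, time in s.
With the tool pointing down it reaches from about 0.425 to 0.95 m from the base axis. Payload 3.5 kg.
Tool frame: the origin (TCP) lies at the very end of the fingers, on their centre line; the grasp point (between the pads) lies 19 mm behind it; z points along the fingers, y is the direction in which the jaws open and shut (so a half turn about z gives the same grasp; the last joint's range is limited). The gripper opens to 85 mm and grips with 20 to 120 N. Pads are 22 mm wide; open, the fingers measure 114 mm over their backs; the gripper's body (76 mm by 85 mm) begins 54 mm behind the grasp point. The pads swing forward as they close: fully open they stand 13 mm farther back than shut.
Start: joints at [1.109, 0.286, 1.577, -0, 1.279, -0.15], TCP at [0.207, 0.642, 0.231] pointing down, gripper open.
Joint ranges: [-2.77, 2.77], [-0.9, 2.22], [0.21, 2.48], [-1.53, 4.67], [0.24, 2.81], [-2.84, 2.84]. Speed limits (rad/s): [2.79, 2.79, 3.14, 3.14, 3.14, 3.14].

## Interface

Orientations are given as a unit quaternion [x, y, z, w].
In Python, from plant import ctrl, eyes, ticket gives the robot as it stands.
- The arm moves only by the tool send_rows, never from a script. Its arguments are lists of equal length, an entry for each row: "translation": the shift along the tool's x, y, z in units of 30 mm (1.0 is 30 mm), a list of three; "rotation": the turn, a rotation vector about the tool's x, y, z in units of 5 degrees (1.0 is 5 degrees), a list of three; "grip": the finger opening in mm, from 0 to 85.4. A call has 1 to 5 rows; each row shifts and turns the commanded pose from where the row before left it, along the tool's axes as they then stand; what a row does not reach is not made up. A row lasts 1/8 s, in which the tool goes at most 62.5 mm and 10.7 degrees, less where a joint would pass 70% of its speed; a pose out of reach is approached as far as the arm can. A call is refused whole if a number of a shift passes 1 or a number of a turn 1, either way. A call with a gripper value outside its range is refused whole. The fingers move at their own pace and stop on an object; "squeeze" is the grip in N (left out, the last holds). Time passes only in rows, so rows that do not move let the fingers close. It gives the time, the measured TCP pose, the force and the opening at its end, in the units of the state.
- ctrl.get_state(): the state, without advancing time (a new reading comes with each control period).
- eyes.read_camera(name): name is "scene" or "top" or "wrist"; returns a dict with "image" (420x560x3 uint8, blue, green, red), "mtx" (3x3 intrinsics, pixels), "xyz" and "orientation" of the camera in the world; the wrist camera has in their place "hand_eye" (4x4, takes a point from camera to tool coordinates, whose origin is the TCP and whose axes are the flange's). Camera axes: x right, y down, z forward; pixel columns grow to the right and rows downward; lengths in m; the calibration is good to about 2 mm. A picture is of the moment at which its call begins: read the wrist's pose just before it. There is no depth.
- ticket.sign_off(): hands the job in, once; it reports no verdict.
The state is a dict: "time": time; "qpos": joint angles; "dq": joint speeds; "joint_efforts": joint torques, N m; "eef_pos": TCP position; "tcp_rot": TCP orientation; "contact_force": force on the tool from outside, world axes, zero at the start; "wrist_torque": the same for the moment, N m; "opening": opening from 0.0 (shut) to 1.0 (fully open).
Only numpy, scipy, OpenCV 4.12 (cv2) and the standard library are available. Lean on these libraries where they do the work, as an engineer would, in place of code of your own. Each camera call takes 0.05 s, during which the arm holds its last target. There are 200 camera calls.

## Task

Give the spice mill a burst by hand: take its lid from the table, lower it straight into the mill's mouth with its lugs down through the two entry notches, turn it clockwise to the half-way mark, well short of the lock click, and keep holding it there against its return spring. The program finishes while still holding the lid at the half-way mark: it must never click into the lock, and the other things on the table stay where they are.

Things in the scene. Friction and masses are not known exactly. Their poses are not given: they have to be found in the camera images.
- mill_mouth (a point): centre of the open mouth of the mill, in the plane of its collar's top face, 125 mm above the table. Mill: round steel housing with black collar, 126 mm across, fixed. z up; x axis through the two entry notches. The mouth is 76 mm across under a 6 mm thick inward flange; a plug has 1.5 mm clearance all round. Lid fully in: its rim rests on the collar, lid_mid 12 mm above this point
- mill_notch (a point): middle of one entry notch in the collar's flange, 42 mm from the mouth's centre along +x; its twin is opposite at -x. Each is about 22 mm wide and open out to 46 mm from the centre. A small white dot on the collar stands outside each. The lid's lugs go straight down through them; the lid may be about 6 degrees off either way. Axes as mill_mouth
- half_mark (a point): thin white bar on the collar's top, 53 mm from the centre, 30 degrees clockwise (from above) of the +x notch; a twin opposite. Half way: the lid's bar points at it. Turning clockwise from the notches, the lid is free for some 7 degrees, then pushes the spring-loaded switch ring (0.13 N m at first, 0.19 here), which turns it back if let go. Axes as mill_mouth
- lock_mark (a point): wide white block on the collar's top, 53 mm from the centre, 60 degrees clockwise of the +x notch; a twin opposite. Lock, not wanted here: from about 44 degrees sprung balls resist firmly (some 0.6 N m more) and at about 50 degrees the lid clicks in and stays. Axes as mill_mouth
- lid_mid (a point): the mill's lid, grey plastic, about 0.12 kg, loose and right way up on the table; this point is on its axis 24 mm above its underside. z up, x along its grip bar. Plug at the foot 73 mm across, 12 mm high, chamfered; then a rim disc 98 mm across, 12 to 20 mm up, whose underside rests on the collar when fully in. Same after a half turn: it may go in either way round
- lid_bar (a point): centre of the lid's upright grip bar, on the lid's axis 34 mm above its underside: 62 mm long (x), 14 mm thick (y), from 20 to 48 mm up, flat sides, to be pinched across its thickness. Two low ribs on the rim carry its line outwards as pointers. Axes as lid_mid
- lid_lug (a point): one of the two lugs at the foot of the lid's plug, 42 mm from the axis under the +x end of the bar; its twin is under the other end. 12 mm wide, 5 mm high from the lid's underside, reaching 44.5 mm from the axis. Once turned they lie under the collar's flange with 1 mm of play in height. Axes as lid_mid
- mill_switch (a joint): angle of the mill's switch ring in rad, 0 at rest; grows as the lid's lugs push it clockwise: the lid's turn from entry (bar in line with the notches) less about 0.13 rad. Half way is 0.40, the lock click comes at about 0.74, stop at 0.95
- spice_jar: bystander: small glass jar with steel cap, 48 mm across, 66 mm high; origin under its centre
- jar_lid: bystander: plain flat steel jar lid, 82 mm across, 15 mm high, no grip bar; origin under its centre
- dish: bystander: white bowl, 90 mm across, 35 mm high; origin under its centre
- brush: bystander: cleaning brush 170 mm long, lying flat; origin under its middle
- preserve_a: bystander: preserving jar 88 mm across, 135 mm high; origin under its centre
- preserve_b: bystander: preserving jar 88 mm across, 100 mm high; origin under its centre
- oil_bottle: bystander: green glass bottle 68 mm across, 180 mm high; origin under its centre
Not all that is in view belongs to the job. Leave any blue or red look-alike of the part that bears lid_mid alone.

How it is judged:
By the outcome, as a careful person would: the job done as asked, in the order asked, and still so for the second after the job is handed in, while the arm keeps its last pose, push and grip.
It also fails if it takes over 45 s, if anything falls off the work surface, if the arm or the gripper's body presses on something with over 40 N, if the wrist force passes 120 N, or if a joint passes its speed limit or range.

## Working session

There is one attempt and no reset: what is moved stays moved. The work goes in short steps, Python scripts to look and compute and a tool call to move; the robot and the scene stay as the last step left them, time stands still between calls to the robot, and variables do not carry over. Pictures are saved under pics/ and viewed, about 8 in all and at most 12, crops included, and the job is handed in when it is done.

Besides the shell and the picture viewer there is one more tool, called after ">>>" by a JSON object that holds its "fn" and its "kwargs". send_rows: Moves the arm, as the interface text tells. Its arguments: {"type":"object","properties":{"translation":{"type":"array"},"rotation":{"type":"array"},"grip":{"type":"array"},"squeeze":{"type":"number"}},"required":["translation","rotation","grip"]}

```bash
mkdir -p pics; cat > h.py <<'E'
import numpy as np,cv2
from scipy.spatial.transform import Rotation as R
from plant import ctrl,eyes,ticket
def cam(n):
    s=ctrl.get_state(); c=eyes.read_camera(n)
    if 'hand_eye' in c:
        T=np.eye(4);T[:3,:3]=R.from_quat(s['tcp_rot']).as_matrix();T[:3,3]=s['eef_pos']
        M=T@np.array(c['hand_eye'])
    else:
        M=np.eye(4);M[:3,:3]=R.from_quat(c['orientation']).as_matrix() if np.size(c['orientation'])==4 else np.array(c['orientation']);M[:3,3]=c['xyz']
    return c['image'],np.array(c['mtx']),M
def ray(K,M,uv,z):
    uv=np.atleast_2d(uv).astype(float)
    d=np.c_[uv,np.ones(len(uv))]@np.linalg.inv(K).T@M[:3,:3].T
    return M[:3,3]+d*((z-M[2,3])/d[:,2])[:,None]
def proj(K,M,p):
    q=(np.atleast_2d(p)-M[:3,3])@M[:3,:3]@K.T
    return q[:,:2]/q[:,2:]
E
python3 - <<'E'
from h import *
for n in('top','scene'):
    i,K,M=cam(n);cv2.imwrite(f'pics/{n}0.png',i);np.savez(f'{n}0.npz',i=i,K=K,M=M);print(n,K,M)
print(ctrl.get_state())
E
```

```text
top [[440.9887247    0.         284.1896195 ]
 [  0.         440.9887247  210.17572929]
 [  0.           0.           1.        ]] [[ 0.01378672 -0.99091345  0.13379257  0.37819195]
 [-0.99985759 -0.01235965  0.01149101  0.01525227]
 [-0.00973296 -0.13393194 -0.99094274  1.21088922]
 [ 0.          0.          0.          1.        ]]
scene [[437.11174145   0.         278.38134797]
 [  0.         437.11174145 212.12200109]
 [  0.           0.           1.        ]] [[ 0.84064617  0.45126581 -0.29945482  0.85812938]
 [ 0.54133075 -0.68319323  0.49011022 -0.49696218]
 [ 0.01658448 -0.57411338 -0.81860783  0.98224674]
 [ 0.          0.          0.          1.        ]]
{'time': 0.1, 'qpos': array([ 1.10902311e+00,  2.87138814e-01,  1.57805258e+00, -1.09825223e-06,
        1.27859295e+00, -1.49993654e-01]), 'dq': array([ 0.0018036 , -0.00342545, -0.0027897 ,  0.00147941,  0.001215  ,
        0.0007392 ]), 'joint_efforts': array([ 5.86723741e-05, -4.07294869e+01, -2.93699098e+01, -1.83305483e-04,
        3.38269558e-03, -7.17167552e-07]), 'eef_pos': array([0.20675521, 0.64192348, 0.23003243]), 'tcp_rot': array([ 1.55258902e-01,  9.87873207e-01, -1.04513535e-03, -3.29496721e-04]), 'contact_force': array([-0.88294235, -0.34980168,  0.28098151]), 'wrist_torque': array([ 0.01454355, -0.00100598, -0.01901335]), 'opening': 1.0010454924147236}
```

View pics/top0.png

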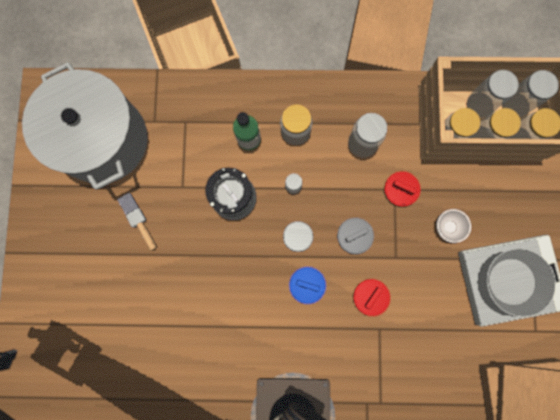

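View pics/scene0.png

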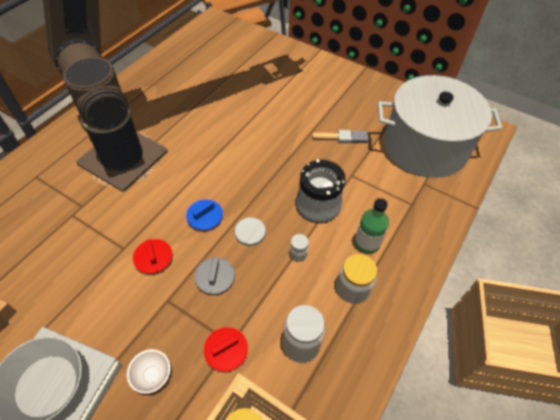

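The top view shows the grey lid near (356,236) and the mill mouth near (230,190). I'll enlarge both and take rough positions.

```bash
python3 - <<'E'
from h import *
d=np.load('top0.npz');i,K,M=d['i'],d['K'],d['M']
a=cv2.resize(i[160:225,195:265],None,fx=5.6,fy=8*.7,interpolation=cv2.INTER_CUBIC)
b=cv2.resize(i[205:270,320:390],None,fx=5.6,fy=8*.7,interpolation=cv2.INTER_CUBIC)
cv2.imwrite('pics/crop0.png',np.hstack([a,b]))
print('mill',ray(K,M,[230,190],.125),'lid',ray(K,M,[[356,236],[345,242],[367,231]],.02))
hsv=cv2.cvtColor(i,cv2.COLOR_BGR2HSV)
m=((hsv[...,1]<50)&(hsv[...,2]>70)).astype(np.uint8);m[:205]=0;m[270:]=0;m[:,:325]=0;m[:,390:]=0
c=max(cv2.findContours(m,0,1)[0],key=cv2.contourArea);e=cv2.minEnclosingCircle(c);print(e,ray(K,M,e[0],.02))
E
```

```text
mill [[0.57407414 0.16420151 0.125     ]] lid [[ 0.47105851 -0.16575424  0.02      ]
 [ 0.45447886 -0.13602534  0.02      ]
 [ 0.48497892 -0.19554649  0.02      ]]
((355.0, 235.5), 18.117769241333008) [[ 0.47237515 -0.16306945  0.02      ]]
```

View pics/crop0.png

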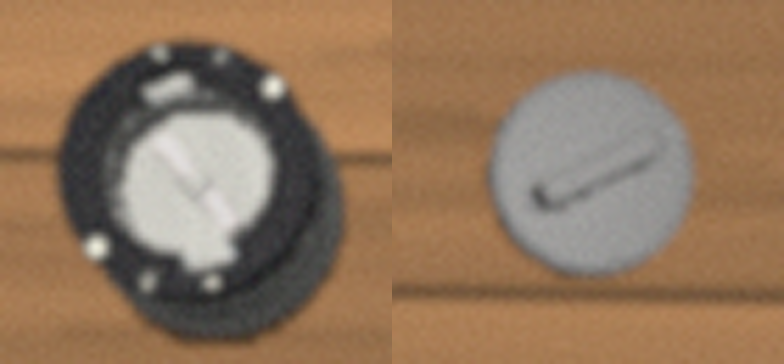

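The small marks fit 0/30/60° clockwise: notch dots at about (160,52) and (212,283) in the crop, half marks at (222,55) and (147,280), and lock blocks at (273,88) and (97,247). Next I'll take a wrist view over the mill on the way to the lid.

```bash
cat >> h.py <<'E'
def go(xyz,yaw=None):
    "needed shift (tool axes, units of 30mm) and turn about tool z (units of 5deg); yaw=deg of tool x in world"
    s=ctrl.get_state();Rm=R.from_quat(s['tcp_rot']).as_matrix()
    y=np.degrees(np.arctan2(Rm[1,0],Rm[0,0]))
    print('t',s['time'],'pos',s['eef_pos'].round(4),'yaw',y.round(2),'tilt',Rm[:2,2].round(4),'F',s['contact_force'].round(2),'T',s['wrist_torque'].round(3),'op',round(s['opening']*85.4,1))
    print('shift',(Rm.T@(np.array(xyz)-s['eef_pos'])/.03).round(3))
    if yaw is not None: print('turn z',(-((yaw-y+180)%360-180)/5).round(3))
E
python3 - <<'E'
from h import *
go([.574,.164,.30],162)
c=eyes.read_camera('wrist');print(np.array(c['hand_eye']).round(4),c['mtx'])
E
```

```text
t 0.1 pos [0.2068 0.6419 0.23  ] yaw 162.14 tilt [-0.001 -0.002] F [-0.88 -0.35  0.28] T [ 0.015 -0.001 -0.019] op 85.5
shift [-16.537 -11.413  -2.313]
turn z 0.027
[[-1.000e-04 -9.559e-01 -2.938e-01  7.440e-02]
 [ 1.000e+00  2.000e-04 -8.000e-04 -2.000e-04]
 [ 8.000e-04 -2.938e-01  9.559e-01 -1.417e-01]
 [ 0.000e+00  0.000e+00  0.000e+00  1.000e+00]] [[333.65629977   0.         277.69917931]
 [  0.         333.65629977 208.46832185]
 [  0.           0.           1.        ]]
```

>>> {"fn": "send_rows", "kwargs": {"translation": [[-0.97, -0.67, -0.5], [-0.97, -0.67, -0.5], [-0.97, -0.67, -0.5], [-0.97, -0.67, -0.5], [-0.97, -0.67, -0.3]], "rotation": [[0, 0, 0], [0, 0, 0], [0, 0, 0], [0, 0, 0], [0, 0, 0]], "grip": [85, 85, 85, 85, 85]}}

```text
time: 0.78
eef_pos: [0.3153, 0.5013, 0.301]
tcp_rot: [0.155, 0.988, 0.0, 0.0]
contact_force: [-0.4, -0.1, -0.6]
opening: 0.998
```

>>> {"fn": "send_rows", "kwargs": {"translation": [[-0.97, -0.67, 0], [-0.97, -0.67, 0], [-0.97, -0.67, 0], [-0.97, -0.67, 0], [-0.97, -0.67, 0]], "rotation": [[0, 0, 0], [0, 0, 0], [0, 0, 0], [0, 0, 0], [0, 0, 0]], "grip": [85, 85, 85, 85, 85]}}

```text
time: 1.4
eef_pos: [0.4228, 0.3608, 0.3]
tcp_rot: [0.155, 0.988, -0.0, -0.0]
contact_force: [0.7, 0.8, -0.5]
opening: 0.991
```

>>> {"fn": "send_rows", "kwargs": {"translation": [[-0.97, -0.67, 0], [-0.97, -0.67, 0], [-0.97, -0.67, 0], [-0.97, -0.67, 0], [-0.97, -0.67, 0]], "rotation": [[0, 0, 0], [0, 0, 0], [0, 0, 0], [0, 0, 0], [0, 0, 0]], "grip": [85, 85, 85, 85, 85]}}

```text
time: 2.02
eef_pos: [0.5304, 0.2205, 0.2999]
tcp_rot: [0.155, 0.988, -0.0, -0.0]
contact_force: [-0.9, 0.8, 0.1]
opening: 0.996
```

>>> {"fn": "send_rows", "kwargs": {"translation": [[-0.97, -0.67, 0], [-0.97, -0.67, 0], [0, 0, 0], [0, 0, 0]], "rotation": [[0, 0, 0], [0, 0, 0], [0, 0, 0], [0, 0, 0]], "grip": [85, 85, 85, 85]}}

```text
time: 2.52
eef_pos: [0.5726, 0.1658, 0.2999]
tcp_rot: [0.155, 0.988, 0.0, -0.001]
contact_force: [-1.0, -0.3, 0.3]
opening: 0.993
```

```bash
python3 - <<'E'
from h import *
i,K,M=cam('wrist');np.savez('w1.npz',i=i,K=K,M=M)
g=cv2.cvtColor(i,cv2.COLOR_BGR2GRAY)
print('exp centre px',proj(K,M,[.574,.164,.125]))
m=((g>150)&(i.max(2).astype(int)-i.min(2)<40)).astype(np.uint8)
n,l,st,ce=cv2.connectedComponentsWithStats(m)
for k in range(1,n):
    p=ray(K,M,ce[k],.125)[0]
    if 4<st[k,4]<4000 and np.hypot(p[0]-.574,p[1]-.164)<.09: print(ce[k].round(1),st[k],p.round(4),'r',np.hypot(p[0]-.574,p[1]-.164).round(4),np.degrees(np.arctan2(p[1]-.164,p[0]-.574)).round(1))
cv2.imwrite('pics/w1.png',i)
E
```

```text
exp centre px [[276.85078878 188.01012767]]
[307.2 138.8] [306 137   4   4  12] [0.5378 0.2055 0.125 ] r 0.0551 131.1
[285.8 191.2] [ 252  171   63   37 1205] [0.5798 0.1714 0.125 ] r 0.0093 51.9
[247.2 195.9] [246 194   3   5   8] [0.5726 0.1339 0.125 ] r 0.0301 -92.6
[301.9 216.4] [293 206  19  18 120] [0.6094 0.1789 0.125 ] r 0.0384 22.8
[257.4 233.4] [254 230   8   8  47] [0.613  0.1307 0.125 ] r 0.0514 -40.5
[310.  231.7] [308 230   5   4  18] [0.6276 0.182  0.125 ] r 0.0565 18.6
[283.9 238.8] [283 236   3   7  18] [0.6269 0.1545 0.125 ] r 0.0538 -10.2
```

View pics/w1.png

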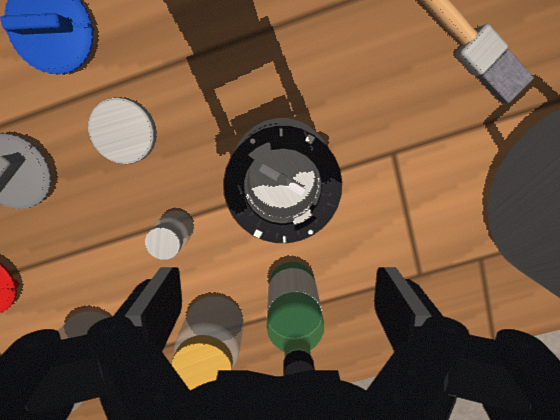

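The wrist view shows the mill centred near (283,187), with the upper half in the gripper's shadow. I'll pick out the shaded marks by local contrast.

```bash
python3 - <<'E'
from h import *
d=np.load('w1.npz');i,K,M=d['i'],d['K'],d['M']
g=cv2.cvtColor(i,cv2.COLOR_BGR2GRAY)
t=cv2.morphologyEx(g,cv2.MORPH_TOPHAT,np.ones((13,13)))
C=np.array([.5752,.168])
m=(t>35).astype(np.uint8)
n,l,st,ce=cv2.connectedComponentsWithStats(m)
for k in range(1,n):
    ys,xs=np.where(l==k);w=t[ys,xs].astype(float);uv=[np.average(xs,weights=w),np.average(ys,weights=w)]
    p=ray(K,M,uv,.125)[0];q=p[:2]-C;r=np.hypot(*q)
    if .045<r<.062: print(np.round(uv,1),st[k,4],p[:2].round(4),'r',r.round(4),np.degrees(np.arctan2(q[1],q[0])).round(1))
E
```

```text
[269.8 125.6] 16 [0.5157 0.176 ] r 0.06 172.4
[260. 129.] 1 [0.5159 0.1664] r 0.0593 -178.5
[262. 128.] 1 [0.5156 0.1685] r 0.0596 179.6
[280.7 132. ] 29 [0.5243 0.1838] r 0.0533 162.8
[304.5 133. ] 2 [0.532  0.2046] r 0.0566 139.7
[308.9 138.8] 67 [0.5383 0.2069] r 0.0536 133.5
[252.2 140.7] 25 [0.5237 0.156 ] r 0.0528 -166.9
[328. 145.] 3 [0.5493 0.2224] r 0.0603 115.4
[311.2 147.7] 9 [0.5469 0.2067] r 0.0479 126.2
[226.5 157.4] 59 [0.531  0.1278] r 0.0598 -137.7
[341.  164.8] 11 [0.5712 0.2292] r 0.0614 93.8
[341.5 173.9] 10 [0.5799 0.2275] r 0.0597 85.5
[332.6 179.1] 7 [0.5821 0.218 ] r 0.0505 82.1
[223.4 199.5] 11 [0.5689 0.1103] r 0.058 -96.2
[225.2 208.9] 18 [0.5786 0.1086] r 0.0595 -86.8
[257.4 233. ] 60 [0.6126 0.1308] r 0.0528 -44.9
[310.1 231.7] 28 [0.6276 0.1821] r 0.0543 15.0
[283.9 238.8] 25 [0.6269 0.1544] r 0.0535 -14.7
```

Mirror pairs of marks agree: mill centre (0.5756, 0.1690), notch line 14.1°, half mark −15.9°, lock −45.7°. Mark radius comes out at 53.4 mm against the given 53. Next, the lid.

```bash
python3 - <<'E'
from h import *
go([.472,-.164,.20],117)
E
```

```text
t 2.575 pos [0.5725 0.1661 0.3001] yaw 162.18 tilt [-0.0007  0.0003] F [ 0.05  0.51 -0.23] T [ 0.004  0.034 -0.012] op 85.2
shift [ -0.183 -11.502   3.335]
turn z 9.035
```

>>> {"fn": "send_rows", "kwargs": {"translation": [[-0.015, -0.96, 0], [-0.015, -0.96, 0], [-0.015, -0.96, 0], [-0.015, -0.96, 0], [-0.015, -0.96, 0]], "rotation": [[0, 0, 0], [0, 0, 0], [0, 0, 0], [0, 0, 0], [0, 0, 0]], "grip": [85, 85, 85, 85, 85]}}

```text
time: 3.2
eef_pos: [0.5302, 0.0282, 0.3005]
tcp_rot: [0.154, 0.988, 0.0, 0.0]
contact_force: [-0.5, 0.5, 0.9]
opening: 0.996
```

>>> {"fn": "send_rows", "kwargs": {"translation": [[-0.015, -0.96, 0], [-0.015, -0.96, 0], [-0.015, -0.96, 0], [-0.015, -0.96, 0], [-0.015, -0.96, 0]], "rotation": [[0, 0, 0], [0, 0, 0], [0, 0, 0], [0, 0, 0], [0, 0, 0]], "grip": [85, 85, 85, 85, 85]}}

```text
time: 3.82
eef_pos: [0.4886, -0.1096, 0.3005]
tcp_rot: [0.154, 0.988, 0.0, 0.0]
contact_force: [0.2, -0.2, -0.4]
opening: 0.996
```

>>> {"fn": "send_rows", "kwargs": {"translation": [[-0.015, -0.96, 0.2], [-0.015, -0.96, 0.3], [0, 0, 0.4], [0, 0, 0.4], [0, 0, 0.4]], "rotation": [[0, 0, 0], [0, 0, 0], [0, 0, 1], [0, 0, 1], [0, 0, 1]], "grip": [85, 85, 85, 85, 85]}}

```text
time: 4.45
eef_pos: [0.4722, -0.164, 0.2491]
tcp_rot: [0.284, 0.959, 0.0, 0.0]
contact_force: [0.6, 0.5, -0.2]
opening: 0.994
```

>>> {"fn": "send_rows", "kwargs": {"translation": [[0, 0, 0.4], [0, 0, 0.4], [0, 0, 0.4], [0, 0, 0.3], [0, 0, 0.1]], "rotation": [[0, 0, 1], [0, 0, 1], [0, 0, 1], [0, 0, 1], [0, 0, 1]], "grip": [85, 85, 85, 85, 85]}}

```text
time: 5.08
eef_pos: [0.4719, -0.1636, 0.2007]
tcp_rot: [0.484, 0.875, 0.0, -0.001]
contact_force: [0.2, -0.3, -0.1]
opening: 0.996
```

>>> {"fn": "send_rows", "kwargs": {"translation": [[0, 0, 0], [0, 0, 0], [0, 0, 0]], "rotation": [[0, 0, 1], [0, 0, 0], [0, 0, 0]], "grip": [85, 85, 85]}}

```text
time: 5.45
eef_pos: [0.4723, -0.1645, 0.2015]
tcp_rot: [0.521, 0.854, 0.0, 0.0]
contact_force: [0.0, 0.6, 0.5]
opening: 0.995
```

```bash
python3 - <<'E'
from h import *
go([.472,-.164,.20],117)
i,K,M=cam('wrist');np.savez('w2.npz',i=i,K=K,M=M);cv2.imwrite('pics/w2.png',i)
print(proj(K,M,[.472,-.164,.02]))
E
```

```text
t 5.45 pos [ 0.4723 -0.1645  0.2015] yaw 117.27 tilt [ 0.0004 -0.0002] F [0.05 0.56 0.54] T [ 0.04  -0.04   0.018] op 85.0
shift [ 0.02  -0.     0.051]
turn z 0.053
[[277.59196211 183.60402509]]
```

View pics/w2.png

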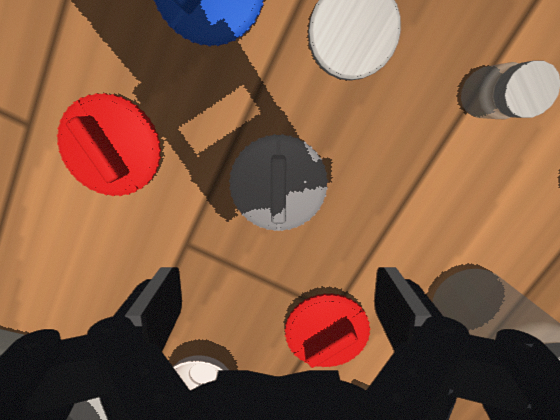

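The lid is at about (279,183) with its bar almost vertical, half in shadow. I'll fit the disc and bar numerically and leave the red lids alone.

```bash
python3 - <<'E'
from h import *
d=np.load('w2.npz');i,K,M=d['i'],d['K'],d['M']
sp=(i.max(2).astype(int)-i.min(2))
m=(sp<22).astype(np.uint8);m[:125]=0;m[240:]=0;m[:,:215]=0;m[:,340:]=0
m=cv2.morphologyEx(m,cv2.MORPH_OPEN,np.ones((5,5)))
c=max(cv2.findContours(m,0,1)[0],key=cv2.contourArea);h=cv2.convexHull(c)
p=ray(K,M,h[:,0],.02)[:,:2]
A=np.c_[2*p,np.ones(len(p))];s=np.linalg.lstsq(A,(p**2).sum(1),rcond=None)[0]
print('centre',s[:2],'r',np.sqrt(s[2]+s[:2]@s[:2]),cv2.boundingRect(c))
e=cv2.minEnclosingCircle(p.astype(np.float32));print(e)
# bar side edges: strongest horizontal gradients per row
g=cv2.GaussianBlur(cv2.cvtColor(i,cv2.COLOR_BGR2GRAY),(3,3),0).astype(int)
for v in range(160,222,6): print(v,g[v,264:296])
E
```

```text
centre [ 0.47238054 -0.16415045] r 0.04833182930156617 (230, 135, 97, 95)
((0.47238150238990784, -0.16429229080677032), 0.04888523742556572)
160 [68 68 68 67 67 67 63 58 57 60 62 62 62 62 62 63 64 64 63 62 59 57 62 67
 68 68 68 67 66 66 67 67]
166 [66 66 67 67 66 65 62 59 60 62 63 64 64 64 64 65 65 65 64 62 59 58 60 64
 67 67 66 66 66 66 66 66]
172 [66 66 66 65 65 64 63 60 60 62 63 63 63 64 64 64 64 64 64 64 60 58 62 65
 65 65 66 66 65 65 65 65]
178 [64 64 64 65 65 64 61 58 59 61 62 63 62 63 64 64 63 63 64 62 58 58 62 65
 64 64 64 63 63 64 64 64]
184 [64 64 64 63 64 63 61 59 60 62 63 64 64 64 64 64 64 64 64 62 59 57 61 64
 64 64 64 64 63 63 63 63]
190 [63 63 63 63 64 64 61 60 60 61 63 64 64 64 65 64 64 64 64 62 59 58 61 63
 64 72 80 75 64 68 83 87]
196 [ 63  63  63  64  64  62  59  58  59  62  64  64  63  64  64  64  64  63
  63  61  59  83 128 151 155 158 158 158 158 158 157 157]
202 [ 63  62  62  62  63  62  60  59  60  61  62  62  62  63  64  63  63  63
  62  60  57  80 129 156 158 158 157 157 157 157 156 156]
208 [ 91 108 107 106 120 115  85  62  58  60  62  64  64  63  62  62  62  62
  79  99  99 108 137 155 156 155 155 156 156 155 154 155]
214 [152 152 153 153 154 156 140  98  64  57  68  94 124 143 154 155 150 152
 154 145 127 120 137 153 155 153 153 153 154 153 153 153]
220 [150 150 150 150 151 152 140 121 120 138 152 157 157 156 155 155 155 156
 153 145 128 121 136 149 151 151 151 151 151 150 150 151]
```

The lid centre is within 0.3 mm of the TCP axis and the bar lines up with tool x to about 0.5°. I'll descend and grip.

>>> {"fn": "send_rows", "kwargs": {"translation": [[0, 0, 1], [0, 0, 1], [0, 0, 1], [0, 0, 1], [0, 0, 1]], "rotation": [[0, 0, 0], [0, 0, 0], [0, 0, 0], [0, 0, 0], [0, 0, 0]], "grip": [85, 85, 60, 50, 40]}}

```text
time: 6.12
eef_pos: [0.4724, -0.1651, 0.0506]
tcp_rot: [0.521, 0.853, 0.0, 0.0]
contact_force: [-0.4, -0.3, -0.9]
opening: 0.467
```

>>> {"fn": "send_rows", "kwargs": {"translation": [[0, 0, 0.6], [0, 0, 0.28], [0, 0, 0], [0, 0, 0], [0, 0, 0]], "rotation": [[0, 0, 0], [0, 0, 0], [0, 0, 0], [0, 0, 0], [0, 0, 0]], "grip": [40, 40, 30, 10, 5], "squeeze": 60}}

```text
time: 6.75
eef_pos: [0.4732, -0.1657, 0.0262]
tcp_rot: [0.521, 0.853, 0.0, 0.001]
contact_force: [0.6, -0.2, 2.1]
opening: 0.147
```

>>> {"fn": "send_rows", "kwargs": {"translation": [[0, 0, 0], [0, 0, 0], [0, 0, 0]], "rotation": [[0, 0, 0], [0, 0, 0], [0, 0, 0]], "grip": [5, 5, 5], "squeeze": 60}}

```text
time: 7.12
eef_pos: [0.4732, -0.1657, 0.0262]
tcp_rot: [0.521, 0.853, 0.0, 0.001]
contact_force: [0.5, 0.6, 6.4]
opening: 0.151
```

Gripped at about 13 mm opening on the 14 mm bar. I'll lift and check the hold.

>>> {"fn": "send_rows", "kwargs": {"translation": [[0, 0, -0.3], [0, 0, -0.7], [0, 0, -1], [0, 0, -1], [0, 0, -1]], "rotation": [[0, 0, 0], [0, 0, 0], [0, 0, 0], [0, 0, 0], [0, 0, 0]], "grip": [5, 5, 5, 5, 5]}}

```text
time: 7.75
eef_pos: [0.4712, -0.1646, 0.1452]
tcp_rot: [0.521, 0.853, -0.0, -0.001]
contact_force: [0.4, 0.1, -1.4]
opening: 0.15
```

>>> {"fn": "send_rows", "kwargs": {"translation": [[0, 0, -1], [0, 0, -1], [0, 0, -0.6], [0, 0, 0], [0, 0, 0]], "rotation": [[0, 0, 0], [0, 0, 0], [0, 0, 0], [0, 0, 0], [0, 0, 0]], "grip": [5, 5, 5, 5, 5]}}

```text
time: 8.38
eef_pos: [0.4714, -0.1646, 0.2212]
tcp_rot: [0.521, 0.853, -0.0, -0.001]
contact_force: [0.4, -0.0, -1.9]
opening: 0.152
```

```bash
python3 - <<'E'
from h import *
go([.5756,.1690,.20],194.1)
i,K,M=cam('wrist');np.savez('w3.npz',i=i,K=K,M=M);cv2.imwrite('pics/w3.png',i)
s=ctrl.get_state();print('tcp px',proj(K,M,s['eef_pos']))
E
```

```text
t 8.375 pos [ 0.4714 -0.1646  0.2212] yaw 117.13 tilt [-0.0025  0.0015] F [ 0.37 -0.01 -1.95] T [-0.056  0.017  0.017] op 13.0
shift [8.311 8.166 0.716]
turn z -15.393
tcp px [[277.19127278 270.58446388]]
```

View pics/w3.png

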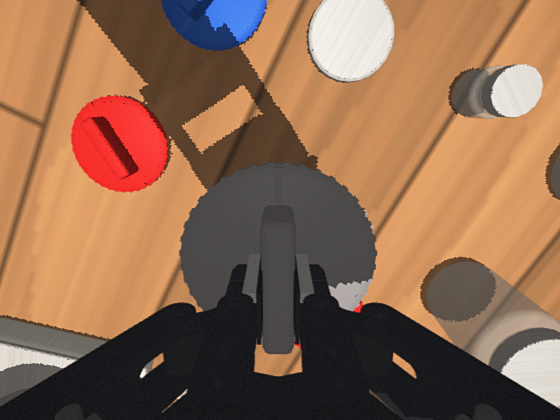

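The lid hangs straight in the jaws: rim arc from (180,248) over (278,164) to (377,248), bar from row 206 to row 352. I'll fit the rim arc in tool coordinates to get the lid's offset from the TCP.

```bash
python3 - <<'E'
from h import *
d=np.load('w3.npz');i,K=d['i'],d['K']
H=np.array(eyes.read_camera('wrist')['hand_eye'])
sp=(i.max(2).astype(int)-i.min(2));m=(sp<22).astype(np.uint8);m[:150]=0;m[250:]=0
m[:,:170]=0;m[:,390:]=0;m=cv2.morphologyEx(m,cv2.MORPH_OPEN,np.ones((5,5)))
c=max(cv2.findContours(m,0,1)[0],key=cv2.contourArea)[:,0];c=c[(c[:,1]<246)]
for z in(.002,.004,.006,.008):
    p=ray(K,H,c,z)[:,:2];A=np.c_[2*p,np.ones(len(p))];s=np.linalg.lstsq(A,(p**2).sum(1),rcond=None)[0]
    print(z,'centre mm',s[:2]*1e3,'r',1e3*np.sqrt(s[2]+s[:2]@s[:2]),'bar ends x mm',ray(K,H,[[278,206],[277,353]],z-.028)[:,0]*1e3)
g=cv2.cvtColor(i,cv2.COLOR_BGR2GRAY)
print(g[185:235:1,278]); print(g[340:362,278]); print(g[195,255:300],g[230,255:300])
E
```

```text
0.002 centre mm [5.61777987 0.17093257] r 45.30813799463998 bar ends x mm [ 39.75657693 -24.5209985 ]
0.004 centre mm [4.65955813 0.16872324] r 45.93862402690448 bar ends x mm [ 39.15651092 -26.23193709]
0.006 centre mm [3.7013364  0.16651391] r 46.569110059168956 bar ends x mm [ 38.55644492 -27.94287569]
0.008 centre mm [2.74311466 0.16430458] r 47.199596091433435 bar ends x mm [ 37.95637892 -29.65381428]
[79 75 77 76 76 76 73 75 78 78 78 77 75 76 73 75 74 74 78 79 67 61 62 64
 65 63 65 63 63 64 62 64 64 64 61 65 65 67 68 72 74 73 75 72 74 76 77 74
 76 75]
[ 71  72  73  72  69  72  73  73  73  70  76  72  67  71 134 152 149 151
 149 146 147 146]
[81 78 80 80 80 77 79 79 80 80 77 80 82 80 79 81 79 79 76 74 77 75 76 78
 77 75 76 78 83 86 79 80 79 81 77 78 78 83 77 79 80 79 79 78 81] [74 77 78 82 74 64 67 71 72 73 74 73 74 75 72 76 75 74 78 74 76 76 74 76
 75 73 76 75 73 74 74 73 77 76 73 73 71 71 70 65 64 77 79 76 76]
```

```bash
python3 - <<'E'
from h import *
K=np.load('w3.npz')['K'];H=np.array(eyes.read_camera('wrist')['hand_eye'])
for z in(-.018,-.020,-.022,-.024,-.026):
    x=ray(K,H,[[278,223.2],[277,353.5]],z)[:,0]*1e3;w=ray(K,H,[[260,230],[294.5,230]],z)[:,1]*1e3
    print(z,x,x[0]-x[1],x.mean(),'w',w,'foot +x',ray(K,H,[[278,204.7]],z+.028)[0,0]*1e3)
E
```

```text
-0.018 [ 30.29263512 -31.63522018] 61.92785529645734 -0.6712925332222763 w [-6.78545659  6.87273103] foot +x 29.598978158256855
-0.02 [ 31.00688559 -29.91990886] 60.92679444354721 0.543488366304258 w [-6.67044069  6.76696297] foot +x 30.190560871080407
-0.022 [ 31.72113606 -28.20459753] 59.925733590637066 1.7582692658308066 w [-6.55542479  6.66119491] foot +x 30.78214358390396
-0.024 [ 32.43538653 -26.4892862 ] 58.92467273772692 2.973050165357348 w [-6.44040889  6.55542685] foot +x 31.373726296727508
-0.026 [ 33.14963701 -24.77397488] 57.923611884816765 4.187831064883895 w [-6.325393    6.44965879] foot +x 31.965309009551067
```

The lid's offset along the bar is about 0.5 ± 1 mm and across it about 0. I'll carry it over the mill and turn it to the notch line.

>>> {"fn": "send_rows", "kwargs": {"translation": [[0.5, 0.5, 0], [0.9, 0.9, 0], [0.9, 0.9, 0], [0.9, 0.9, 0], [0.9, 0.9, 0]], "rotation": [[0, 0, 0], [0, 0, 0], [0, 0, 0], [0, 0, 0], [0, 0, 0]], "grip": [5, 5, 5, 5, 5]}}

```text
time: 9.15
eef_pos: [0.5254, 0.0017, 0.2219]
tcp_rot: [0.522, 0.853, -0.0, -0.001]
contact_force: [-0.1, 0.8, -1.6]
opening: 0.147
```

>>> {"fn": "send_rows", "kwargs": {"translation": [[0.9, 0.9, 0], [0.9, 0.9, 0], [0.9, 0.9, 0], [0.9, 0.9, 0], [0.6, 0.46, 0]], "rotation": [[0, 0, 0], [0, 0, 0], [0, 0, 0], [0, 0, 0], [0, 0, 0]], "grip": [5, 5, 5, 5, 5]}}

```text
time: 9.78
eef_pos: [0.5764, 0.1696, 0.2218]
tcp_rot: [0.521, 0.854, -0.001, -0.001]
contact_force: [-0.8, 0.1, -2.1]
opening: 0.149
```

>>> {"fn": "send_rows", "kwargs": {"translation": [[0, 0, 0], [0, 0, 0], [0, 0, 0], [0, 0, 0], [0, 0, 0]], "rotation": [[0, 0, -1], [0, 0, -1], [0, 0, -1], [0, 0, -1], [0, 0, -1]], "grip": [5, 5, 5, 5, 5]}}

```text
time: 10.4
eef_pos: [0.576, 0.1677, 0.2222]
tcp_rot: [0.323, 0.946, -0.001, -0.001]
contact_force: [-0.1, 0.9, -2.5]
opening: 0.152
```

>>> {"fn": "send_rows", "kwargs": {"translation": [[0, 0, 0], [0, 0, 0], [0, 0, 0], [0, 0, 0], [0, 0, 0]], "rotation": [[0, 0, -1], [0, 0, -1], [0, 0, -1], [0, 0, -1], [0, 0, -1]], "grip": [5, 5, 5, 5, 5]}}

```text
time: 11.02
eef_pos: [0.5761, 0.1677, 0.2222]
tcp_rot: [0.111, 0.994, -0.0, -0.001]
contact_force: [0.3, 0.1, -0.5]
opening: 0.147
```

>>> {"fn": "send_rows", "kwargs": {"translation": [[0, 0, 0], [0, 0, 0], [0, 0, 0], [0, 0, 0], [0, 0, 0]], "rotation": [[0, 0, -1], [0, 0, -1], [0, 0, -1], [0, 0, -1], [0, 0, -1]], "grip": [5, 5, 5, 5, 5]}}

```text
time: 11.65
eef_pos: [0.5761, 0.1677, 0.2222]
tcp_rot: [-0.107, 0.994, -0.0, -0.001]
contact_force: [-0.6, 1.4, -1.6]
opening: 0.148
```

>>> {"fn": "send_rows", "kwargs": {"translation": [[0, 0, 0], [0, 0, 0]], "rotation": [[0, 0, -0.4], [0, 0, 0]], "grip": [5, 5]}}

```text
time: 11.9
eef_pos: [0.5763, 0.1679, 0.2226]
tcp_rot: [-0.123, 0.992, -0.0, -0.0]
contact_force: [0.2, 0.3, -0.9]
opening: 0.148
```

```bash
python3 - <<'E'
from h import *
go([.5761,.1691,.165],194.1)
E
```

```text
t 11.9 pos [0.5763 0.1679 0.2226] yaw -165.92 tilt [-0.0007 -0.0003] F [ 0.18  0.3  -0.87] T [0.05  0.02  0.002] op 12.7
shift [-0.005  0.041  1.919]
turn z -0.005
```

>>> {"fn": "send_rows", "kwargs": {"translation": [[0, 0.04, 0.8], [0, 0, 0.8], [0, 0, 0.32], [0, 0, 0], [0, 0, 0]], "rotation": [[0, 0, 0], [0, 0, 0], [0, 0, 0], [0, 0, 0], [0, 0, 0]], "grip": [5, 5, 5, 5, 5]}}

```text
time: 12.52
eef_pos: [0.577, 0.1693, 0.1666]
tcp_rot: [-0.123, 0.992, -0.0, 0.001]
contact_force: [0.4, -0.2, -1.5]
opening: 0.149
```

```bash
python3 - <<'E'
from h import *
go([.5761,.1691,.139],194.1)
i,K,M=cam('wrist');j,K2,M2=cam('scene')
u=proj(K2,M2,[.5756,.169,.14])[0].astype(int)
z=cv2.resize(j[u[1]-45:u[1]+45,u[0]-50:u[0]+50],None,fx=4.2,fy=4.2,interpolation=cv2.INTER_CUBIC)
w=cv2.resize(i[100:420,80:480],(472,378))[:,:]
cv2.imwrite('pics/w4.png',np.hstack([w[:, :370],z]))
E
```

```text
t 12.525 pos [0.577  0.1693 0.1666] yaw -165.88 tilt [0.0021 0.0002] F [ 0.4  -0.2  -1.48] T [-0.066 -0.029 -0.03 ] op 12.7
shift [ 0.032 -0.001  0.92 ]
turn z 0.004
```

View pics/w4.png

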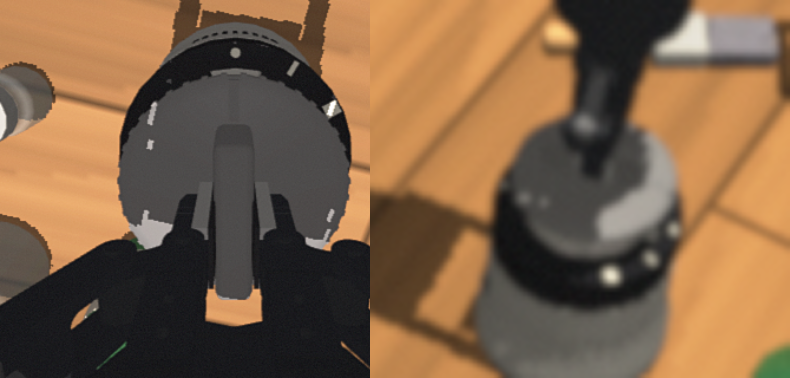

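The pointer rib (234,90) lines up with the notch dot (235,53), and the half mark stands clockwise of it at (293,69). I'll lower gently.

>>> {"fn": "send_rows", "kwargs": {"translation": [[0.03, 0, 0.3], [0, 0, 0.2], [0, 0, 0.1], [0, 0, 0.1], [0, 0, 0]], "rotation": [[0, 0, 0], [0, 0, 0], [0, 0, 0], [0, 0, 0], [0, 0, 0]], "grip": [5, 5, 5, 5, 5]}}

```text
time: 13.25
eef_pos: [0.5752, 0.169, 0.144]
tcp_rot: [-0.123, 0.992, 0.0, -0.0]
contact_force: [-0.3, 0.1, -1.7]
opening: 0.149
```

```bash
python3 - <<'E'
from h import *
go([.5761,.1691,.139],194.1)
E
```

```text
t 13.25 pos [0.5752 0.169  0.144 ] yaw -165.87 tilt [-0.0004 -0.    ] F [-0.28  0.06 -1.75] T [-0.     0.011  0.009] op 12.8
shift [-0.029 -0.005  0.167]
turn z 0.006
```

Seven millimetres in with no contact. Now to the seat.

>>> {"fn": "send_rows", "kwargs": {"translation": [[0, 0, 0.07], [0, 0, 0.06], [0, 0, 0.04], [0, 0, 0]], "rotation": [[0, 0, 0], [0, 0, 0], [0, 0, 0], [0, 0, 0]], "grip": [5, 5, 5, 5]}}

```text
time: 13.75
eef_pos: [0.5754, 0.169, 0.1393]
tcp_rot: [-0.123, 0.992, -0.0, 0.0]
contact_force: [0.7, 0.6, -1.2]
opening: 0.149
```

```bash
python3 - <<'E'
from h import *
go([.5761,.1691,.139],194.1)
E
```

```text
t 13.75 pos [0.5754 0.169  0.1393] yaw -165.87 tilt [ 0.0002 -0.    ] F [ 0.72  0.63 -1.18] T [-0.006  0.031 -0.006] op 12.7
shift [-0.024 -0.004  0.01 ]
turn z 0.007
```

>>> {"fn": "send_rows", "kwargs": {"translation": [[0, 0, 0.04], [0, 0, 0.04], [0, 0, 0]], "rotation": [[0, 0, 0], [0, 0, 0], [0, 0, 0]], "grip": [5, 5, 5]}}

```text
time: 14.12
eef_pos: [0.5754, 0.169, 0.1392]
tcp_rot: [-0.123, 0.992, -0.0, -0.0]
contact_force: [-5.3, -1.0, 8.7]
opening: 0.152
```

```bash
python3 - <<'E'
from h import *
go([.5761,.1691,.139],194.1)
E
```

```text
t 14.125 pos [0.5754 0.169  0.1392] yaw -165.85 tilt [-0.0003 -0.0003] F [-5.26 -1.03  8.69] T [-0.164  0.764 -0.042] op 13.0
shift [-0.023 -0.004  0.006]
turn z 0.009
```

Seated: the TCP is at 0.1392 against 0.139 expected, with 9 N of push. I'll ease that off and turn clockwise.

>>> {"fn": "send_rows", "kwargs": {"translation": [[0, 0, -0.04], [0, 0, 0], [0, 0, 0], [0, 0, 0], [0, 0, 0]], "rotation": [[0, 0, 0], [0, 0, 0.8], [0, 0, 0.8], [0, 0, 0.8], [0, 0, 0.6]], "grip": [5, 5, 5, 5, 5], "squeeze": 80}}

```text
time: 14.75
eef_pos: [0.5765, 0.1696, 0.1392]
tcp_rot: [0.008, 1.0, 0.0, 0.002]
contact_force: [-0.4, 1.4, 3.5]
opening: 0.142
```

```bash
python3 - <<'E'
from h import *
go([.5756,.1690,.139],164.1)
E
```

```text
t 14.75 pos [0.5765 0.1696 0.1392] yaw 179.11 tilt [0.0034 0.0008] F [-0.36  1.37  3.49] T [0.093 0.07  0.288] op 12.1
shift [ 0.029 -0.02   0.008]
turn z 3.001
```

Fifteen degrees in, with 0.29 N m of resistance from spring and friction. Another 15°.

>>> {"fn": "send_rows", "kwargs": {"translation": [[0, 0, 0], [0, 0, 0], [0, 0, 0], [0, 0, 0], [0, 0, 0]], "rotation": [[0, 0, 0.8], [0, 0, 0.8], [0, 0, 0.8], [0, 0, 0.6], [0, 0, 0]], "grip": [5, 5, 5, 5, 5]}}

```text
time: 15.38
eef_pos: [0.5764, 0.1694, 0.1392]
tcp_rot: [0.138, 0.99, 0.0, 0.001]
contact_force: [-0.1, 0.2, 4.9]
opening: 0.141
```

```bash
python3 - <<'E'
from h import *
go([.5756,.1690,.139],164.1)
i,K,M=cam('wrist');j,K2,M2=cam('scene');cv2.imwrite('pics/full_end.png',j)
u=proj(K2,M2,[.5756,.169,.14])[0].astype(int)
z=cv2.resize(j[u[1]-45:u[1]+45,u[0]-50:u[0]+50],None,fx=4.2,fy=4.2,interpolation=cv2.INTER_CUBIC)
w=cv2.resize(i[100:360,180:440],(378,378),interpolation=cv2.INTER_CUBIC)
cv2.imwrite('pics/w5.png',np.hstack([w,z]))
E
```

```text
t 15.375 pos [0.5764 0.1694 0.1392] yaw 164.19 tilt [0.0029 0.0005] F [-0.11  0.21  4.88] T [0.047 0.069 0.049] op 12.1
shift [ 0.022 -0.018  0.007]
turn z 0.017
```

View pics/w5.png

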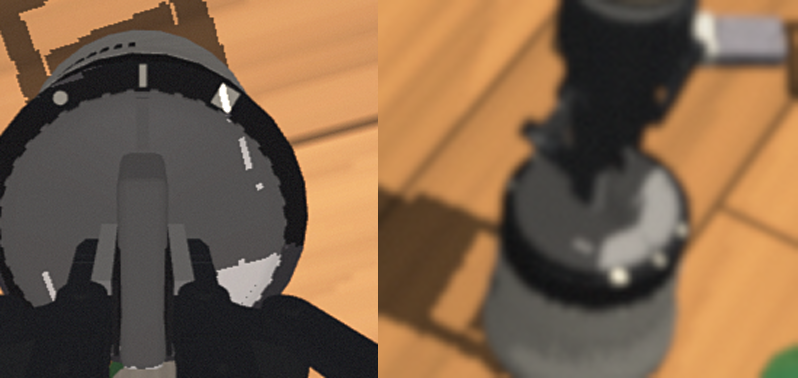

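The lid is seated, and its rib (141,110) points at the half mark (143,76), well before the lock block at (226,98). A short hold to check stability, then hand in.

>>> {"fn": "send_rows", "kwargs": {"translation": [[0, 0, 0], [0, 0, 0], [0, 0, 0], [0, 0, 0], [0, 0, 0]], "rotation": [[0, 0, 0], [0, 0, 0], [0, 0, 0], [0, 0, 0], [0, 0, 0]], "grip": [5, 5, 5, 5, 5]}}

```text
time: 16.1
eef_pos: [0.5764, 0.1693, 0.1392]
tcp_rot: [0.138, 0.99, 0.001, 0.001]
contact_force: [0.9, 1.1, 5.9]
opening: 0.145
```

```bash
python3 - <<'E'
from h import *
go([.5756,.1690,.139],164.1)
d=np.load('w3.npz')
i,K,M=cam('wrist')
g=cv2.cvtColor(i,cv2.COLOR_BGR2GRAY);t=cv2.morphologyEx(g,cv2.MORPH_TOPHAT,np.ones((13,13)))
ys,xs=np.where(t[135:165,265:295]>35);print('half mark px',xs.mean()+265,ys.mean()+135)
a=np.load('scene0.npz')['i'];b,_,_=cam('scene')
df=(cv2.absdiff(a,b).max(2)>50).astype(np.uint8)
for n,(u,v) in dict(spice=(300,247),jarlid=(250,232),dish=(150,370),brush=(340,136),presA=(304,333),presB=(357,278),oil=(372,228),blue=(204,215),red1=(153,256),red2=(226,349)).items(): print(n,df[v-22:v+22,u-22:u+22].sum())
print('clock',ctrl.get_state()['time'])
E
```

```text
t 16.1 pos [0.5764 0.1693 0.1392] yaw 164.18 tilt [0.003  0.0007] F [0.86 1.13 5.87] T [ 0.1   -0.047  0.081] op 12.4
shift [ 0.023 -0.018  0.008]
turn z 0.015
half mark px 276.35833333333335 150.225
spice 0
jarlid 0
dish 0
brush 1237
presA 0
presB 0
oil 0
blue 0
red1 0
red2 0
clock 16.2
```

Only the brush patch differs. The arm now stands in front of it in that view, and nothing low ever went near it.

```bash
python3 -c "
from plant import ticket
print(ticket.sign_off())"
```

```text
the job is handed in; nothing more can be done
None
```

I handed the job in at 16.2 s, with the arm still holding the grey lid at the half-way mark. I picked the lid up by its bar and lowered it through the notches with no side contact. It seated at TCP 139.2 mm, against 139 mm expected, and I turned it 30° clockwise.

**Last checks:**
- **Angle:** the hand is at yaw 164.2°, against 164.1° for the half mark. In the wrist picture the lid's rib points at the half mark, well short of the lock block. Yaw and position did not change over a further 0.6 s of holding.
- **Forces:** the arm pushes down with about 6 N and the grip is set to 80 N. The largest force I read was about 10 N, at seating.
- **Other things on the table:** before and after pictures match for the spice jar, jar lid, dish, both preserving jars, oil bottle and the blue and red lids.

**Disagreed or not confirmed:**
- **Return torque:** the static wrist reading was 0.05–0.08 N m, below the 0.19 N m stated for the spring. It was 0.29 N m during the turn. Friction may carry the rest, but I did not confirm that.
- **Brush:** the arm hid it in the last scene view, so I could not compare it. Nothing low passed near it.
- **Lid in the jaws:** its offset along the bar was only known to about 1 mm.

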